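# Clamp a handpiece in a hand-cranked cam fixture

### The arm

A 6-joint arm with a two-finger parallel gripper is mounted at the origin on a cart in front of the work surface, level with it; the furniture and walls round the work are solid. World frame = base frame: x ahead of the robot, y to its left, z up, the work surface at z = 0. Lengths are in m, angles in rad, forces in N, time in s.
With the tool pointing down it reaches from about 0.3 to 0.875 m from the base axis. Payload 4.2 kg.
Tool frame: the origin (TCP) lies at the very end of the fingers, on their centre line; the grasp point (between the pads) lies 19 mm behind it; z points along the fingers, y is the direction in which the jaws open and shut (so a half turn about z gives the same grasp; the last joint's range is limited). The gripper opens to 85 mm and grips with 20 to 120 N. Pads are 22 mm wide; open, the fingers measure 114 mm over their backs; the gripper's body (76 mm by 85 mm) begins 54 mm behind the grasp point. The pads swing forward as they close: fully open they stand 13 mm farther back than shut.
Start: joints at [1.28, 0.32, 1.565, -0, 1.257, -0.02], TCP at [0.154, 0.554, 0.231] pointing down, gripper open.
Joint ranges: [-3.11, 3.11], [-0.84, 2.01], [0.21, 2.61], [-1.34, 4.49], [0.05, 2.63], [-2.56, 2.56]. Speed limits (rad/s): [2.57, 2.57, 3.14, 3.14, 3.14, 3.14].

### API

Orientations are given as a unit quaternion [x, y, z, w].
In Python, from bench import robot gives the robot as it stands.
- The arm moves only by the tool play_rows, never from a script. Its argument "commands" is one flat list of numbers, 5 for each row, row after row: the closure, from -1 (fully open) to 1 (shut), then the shift along the tool's x, y, z in mm, then the turn about the tool's z in rad. In form: [hand, dx, dy, dz, spin, hand, dx, dy, dz, spin, ...]. A call has exactly 8 rows; each row shifts and turns the commanded pose from where the row before left it, along the tool's axes as they then stand; what a row does not reach is not made up. A row lasts 1/10 s, in which the tool goes at most 50 mm and 8.59 degrees, less where a joint would pass 70% of its speed; a pose out of reach is approached as far as the arm can. A call is refused whole if a number of a shift passes 50 or a number of a turn 0.15, either way. A call with a gripper value outside its range is refused whole. The fingers move at their own pace and stop on an object; "squeeze" is the grip in N (left out, the last holds). Time passes only in rows, so rows that do not move let the fingers close, or fill a call up. It gives the time, the measured TCP pose, the force and the opening at its end, in the units of the state.
- robot.sense(): the state, without advancing time (a new reading comes with each control period).
- robot.capture(name): name is "scene" or "side" or "wrist"; returns the picture (400x640x3 uint8, blue, green, red); there is no depth.
- robot.camera_params(name): a dict with "camera_matrix" (3x3 intrinsics, pixels), "R" (3x3) and "t" (3): a world point X has camera coordinates R X + t; the wrist camera has in their place "hand_eye" (4x4, takes a point from camera to tool coordinates, whose origin is the TCP and whose axes are the flange's). Camera axes: x right, y down, z forward; pixel columns grow to the right and rows downward; lengths in m; the calibration is good to about 2 mm. A picture is of the moment at which its call begins: read the wrist's pose just before it. camera_params takes no time and is no camera call.
- robot.job_done(): hands the job in, once; it reports no verdict.
The state is a dict: "time_s": time; "q": joint angles; "joint_velocities": joint speeds; "tau": joint torques, N m; "tool_pos": TCP position; "tcp_rot": TCP orientation; "force": force on the tool from outside, world axes, zero at the start; "ft_torque": the same for the moment, N m; "opening": finger opening in m.
Only numpy, scipy, OpenCV 4.12 (cv2) and the standard library are available. Lean on these libraries where they do the work, as an engineer would, in place of code of your own. Each camera call takes 0.05 s, during which the arm holds its last target. There are 200 camera calls.

### The job

Lay the blue-and-white handpiece across the two white rests of the clamping fixture, centred between its open jaws. Then wind the red-handled crank clockwise (seen from above), with a moderate grip and without forcing it, until the cam follower rests in the cam's flat dwell - you feel the load on the handle rise and then fall away - and let go, so that the clamp holds the handpiece on its own. Leave the other things on the table where they are.

Things in the scene. Friction and masses are not known exactly. Their poses are not given: they have to be found in the camera images.
- fixture: Cam clamping fixture, bolted down: aluminium base plate 232 x 134 x 12 mm; origin at the table surface, z up. Its x axis points from the camshaft (upright at x = -70 mm, y = 0) to the nest at x = +60 mm. The sliding follower between them (top at z = 41 mm) carries two orange sprung pads at y = +-45 mm (up to z = 64 mm); open, their face is at x = 45 mm.
- fixed_jaw: The two fixed blue jaws at y = +-45 mm (each 22 mm long in y, face at x = 75 mm, up to z = 66 mm), against which the sprung pads press the handpiece by about 20 N when the cam is in its dwell; origin and axes equal to those of the fixture.
- nest (a point): Middle of the open channel, at the height of the rests' tops (40 mm above the table); axes as the fixture, y along the channel. The channel is 30 mm wide (in x) between pads and jaws. Two white rests at y = +-45 mm, each 22 mm long in y; between them (y within +-33 mm) nothing is higher than 41 mm, so fingers fit there beside the handpiece.
- crank: The crank: dark steel arm and red handle on top of the upright camshaft; origin on the turning axis at the table surface, x axis towards the handle. The brass cam on the shaft below has a ramp about 1 rad long, then the flat dwell about 0.6 rad wide, then a drop where the clamp opens again. The crank is damaged above 200 N of contact force (squeeze of both fingers and push, summed): a grip of 40 to 80 N is right.
- crank_axis (a point): Point on the camshaft's upright turning axis, at the height of the middle of the crank handle (89 mm above the table). Wind clockwise seen from above. Felt at the handle: under 1 N before the ramp, then unevenly 3 N growing to 9 to 20 N at the top of the ramp (it springs back if let go high on the ramp), then under 4 N in the dwell, where it stays when let go. The dwell starts 1.1 to 2.5 rad from the start.
- crank_handle (a point): Middle of the red crank handle, an upright sleeve 20 mm thick and 46 mm tall (66 to 112 mm above the table) that spins freely on its pin 60 mm from the camshaft axis; the crank arm below it reaches up to 64 mm. The arm is clamped on the shaft at an angle that differs each time by up to 0.6 rad either way, so its direction does not tell where the cam stands.
- handpiece_mid (a point): Centre of the handpiece (a blow-out handpiece, white with a blue sleeve, 222 mm long along its y axis, 26 mm wide overall and 20 mm between the flanks that are gripped or clamped, 26 mm tall, 0.2 to 0.4 kg), 13 mm above its underside; it lies on the table on its underside.
- cup_green: Bystander: green plastic cup, 49 mm wide, 43 mm tall; origin under its centre.
- kidney_dish: Bystander: white kidney dish 56 x 148 x 33 mm; origin under its centre.
- cap_yellow: Bystander: yellow tip cap 11 x 28 x 11 mm lying on the table; origin under its centre.
- cap_green: Bystander: green tip cap 11 x 28 x 11 mm lying on the table; origin under its centre.

How it is judged:
By the outcome, as a careful person would: the job done as asked, in the order asked, and still so for the second after the job is handed in, with the robot touching nothing.
It also fails if it takes over 67 s, if anything falls off the work surface, if the arm or the gripper's body presses on something with over 40 N, if the wrist force passes 120 N, or if a joint passes its speed limit or range.

## Working session

There is one attempt and no reset: what is moved stays moved. The work goes in short steps, Python scripts to look and compute and a tool call to move; the robot and the scene stay as the last step left them, time stands still between calls to the robot, and variables do not carry over. Pictures are saved under pics/ and viewed, about 8 in all and at most 12, crops included, and the job is handed in when it is done.

Besides the shell and the picture viewer there is one more tool, called after "Emit:" by a JSON object that holds its "name" and its "arguments". play_rows: Moves the arm, as the interface text tells. Its arguments: {"type":"object","properties":{"commands":{"type":"array"},"squeeze":{"type":"number"}},"required":["commands"]}

```bash
mkdir -p pics; ls; python3 - <<'E'
from bench import robot
import cv2,numpy as np
s=robot.sense();print(s)
for n in("scene","side"):
    cv2.imwrite(f"pics/{n}0.png",robot.capture(n))
for n in("scene","side","wrist"):
    print(n,robot.camera_params(n))
E
```

```text
pics
{'time_s': 0.0, 'q': array([ 1.27999830e+00,  3.20285465e-01,  1.56567759e+00, -1.46113347e-05,
        1.25741486e+00, -2.00009176e-02]), 'joint_velocities': array([ 0.00057937, -0.00105669, -0.00056671, -0.00100031,  0.00048476,
        0.00059306]), 'tau': array([ 1.01450496e-03, -4.15531075e+01, -2.34162211e+01,  8.64611457e-05,
        8.27308424e-03, -2.92362188e-05]), 'tool_pos': array([0.15367772, 0.55358171, 0.23048653]), 'tcp_rot': array([ 1.34982935e-01,  9.90847521e-01, -8.82946003e-04, -1.31292017e-04]), 'force': array([-0.79548608,  0.0205097 ,  0.69866961]), 'ft_torque': array([-0.01573732,  0.03426022, -0.01723511]), 'opening': 0.0853648519198363}
scene {'camera_matrix': array([[472.34408611,   0.        , 322.53161697],
       [  0.        , 472.34408611, 192.00686332],
       [  0.        ,   0.        ,   1.        ]]), 'R': array([[ 0.65358334, -0.75675675, -0.01216739],
       [-0.55741311, -0.47041823, -0.68410329],
       [ 0.51197602,  0.45390077, -0.72928365]]), 't': array([-0.22301559,  0.4669674 ,  0.6013852 ])}
side {'camera_matrix': array([[438.43407
[... 174 characters left out ...]
 ,  0.02047649],
       [-0.196391  , -0.35147001, -0.91536845],
       [ 0.49032358,  0.77324089, -0.40209614]]), 't': array([-0.398126  ,  0.2635449 ,  0.63193883])}
wrist {'camera_matrix': array([[288.38817834,   0.        , 318.51283597],
       [  0.        , 288.38817834, 201.49693208],
       [  0.        ,   0.        ,   1.        ]]), 'hand_eye': array([[ 2.35541967e-04, -9.65759997e-01, -2.59437032e-01,
         6.46593798e-02],
       [ 9.99999650e-01,  4.35669308e-04, -7.13892323e-04,
        -1.89177940e-04],
       [ 8.02477400e-04, -2.59436773e-01,  9.65759761e-01,
        -1.42330495e-01],
       [ 0.00000000e+00,  0.00000000e+00,  0.00000000e+00,
         1.00000000e+00]])}
```

View pics/scene0.png

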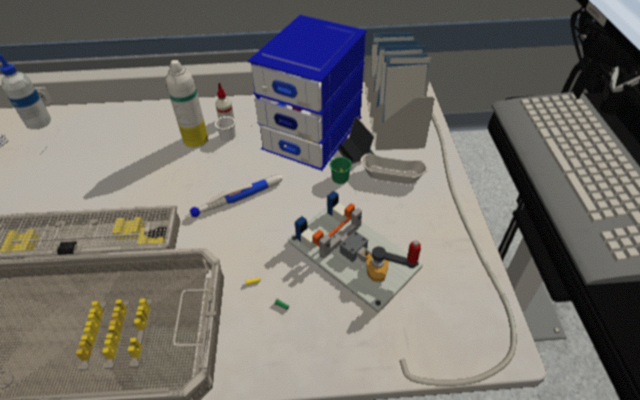

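View pics/side0.png

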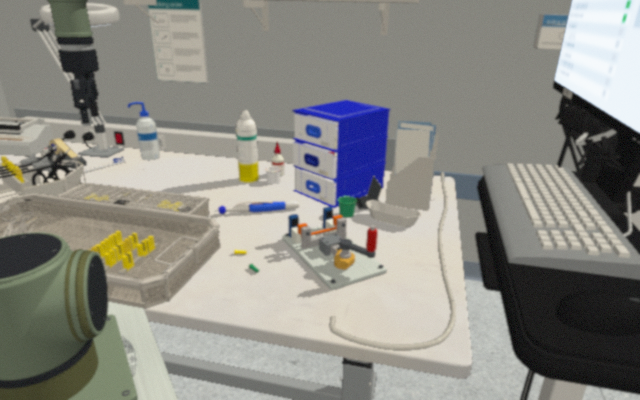

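The scene picture shows the handpiece from about (193,212) to (282,180), jaws at about (300,230) and (333,204), camshaft about (377,262), and the red handle about (414,253). I'll enlarge that part.

```bash
cat > h.py <<'E'
from bench import robot
import cv2,numpy as np
from scipy.spatial.transform import Rotation as Ro
def campose(n,s=None):
    p=robot.camera_params(n)
    if n!="wrist": return p["camera_matrix"],p["R"],p["t"]
    T=np.eye(4);T[:3,:3]=Ro.from_quat(s["tcp_rot"]).as_matrix();T[:3,3]=s["tool_pos"]
    W=np.linalg.inv(T@p["hand_eye"]);return p["camera_matrix"],W[:3,:3],W[:3,3]
def back(c,uv,z):
    K,R,t=c;d=R.T@np.linalg.solve(K,[*uv,1.]);o=-R.T@t
    return o+d*(z-o[2])/d[2]
def proj(c,X):
    K,R,t=c;x=(np.atleast_2d(X)@R.T+t)@K.T;return x[:,:2]/x[:,2:]
E
python3 - <<'E'
from h import *
im=cv2.imread("pics/scene0.png")[160:320,180:440]
cv2.imwrite("pics/c1.png",cv2.resize(im,None,fx=3,fy=3,interpolation=cv2.INTER_CUBIC))
E
```

```text
(no output)
```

View pics/c1.png

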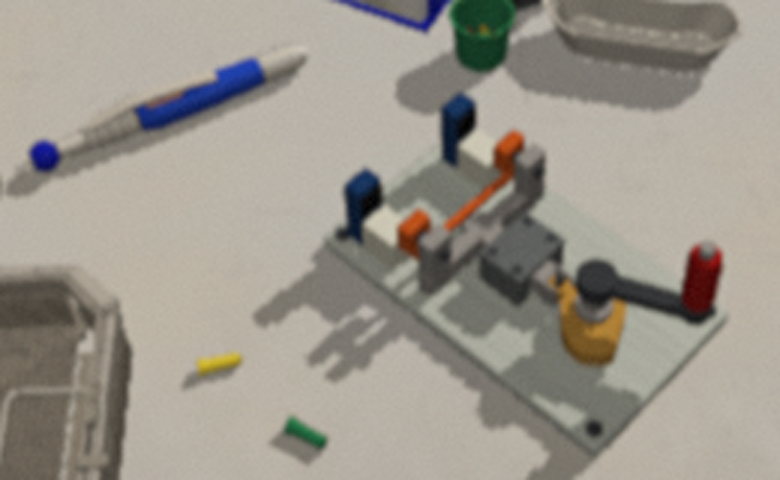

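```bash
python3 - <<'E'
from h import *
c=campose("scene")
f=lambda u,v,z:back(c,(180+u/3,160+v/3),z)
L,B,R=f(328,240,.012),f(592,455,.012),f(728,318,.012)
print(L,B,R,np.linalg.norm(L-B),np.linalg.norm(B-R))
print("jaws",f(365,180,.066),f(460,103,.066))
print("hub",f(597,270,.068),"handle",f(702,282,.089))
a,b=f(45,155,.013),f(300,55,.013);print("hp",a,b,np.linalg.norm(a-b),(a+b)/2,np.arctan2(*(a-b)[[1,0]]))
print("caps",f(219,363,.005),f(306,432,.005),"cup",f(482,60,0),"dish",f(645,50,0))
# fit fixture pose from corners
M=np.array([[116,67],[-116,67],[-116,-67]])
E
```

```text
[0.47953842 0.20578615 0.012     ] [ 0.46537394 -0.01902836  0.012     ] [ 0.59712641 -0.02735807  0.012     ] 0.22526028638194265 0.13201552837412925
jaws [0.50144348 0.18962212 0.066     ] [0.5911458  0.18637004 0.066     ]
hub [0.5382512  0.03580441 0.068     ] handle [ 0.5567834  -0.02282981  0.089     ]
hp [0.40543804 0.40628983 0.013     ] [0.58990004 0.33925364 0.013     ] 0.19626533260115453 [0.49766904 0.37277174 0.013     ] 2.793017499022019
caps [0.37041719 0.19556655 0.005     ] [0.37094534 0.12114032 0.005     ] cup [0.68264012 0.24107815 0.        ] dish [0.76975798 0.15410971 0.        ]
```

Emit:
{"name": "play_rows", "arguments": {"commands": [-1,-45,-10,0,0.01,-1,-45,-10,0,0.01,-1,-45,-10,0,0.01,-1,-45,-10,0,0.01,-1,-45,-10,0,0.01,-1,-45,-10,0,0.01,-1,-45,-10,0,0.01,-1,-45,-10,0,0.01], "squeeze": 50}}

```text
time_s: 0.9
tool_pos: [0.4742, 0.3681, 0.2309]
tcp_rot: [0.175, 0.985, -0.0, -0.0]
force: [0.8, 0.0, 0.0]
opening: 0.0853
```

```bash
python3 - <<'E'
from h import *
s=robot.sense();im=robot.capture("wrist");print(s["tool_pos"],s["tcp_rot"],s["q"]);cv2.imwrite("pics/w1.png",im)
print(proj(campose("wrist",s),[[.498,.373,.013],[.542,.16,.04]]))
E
```

```text
[0.47423166 0.36812217 0.23091116] [ 1.74740188e-01  9.84614511e-01 -1.89066510e-04 -3.08915479e-04] [ 6.40831946e-01  3.60268389e-01  1.50437096e+00  1.99815962e-04
  1.27765196e+00 -5.78738383e-01]
[[328.83359713 192.92917074]
 [186.08478935 283.72408252]]
```

View pics/w1.png

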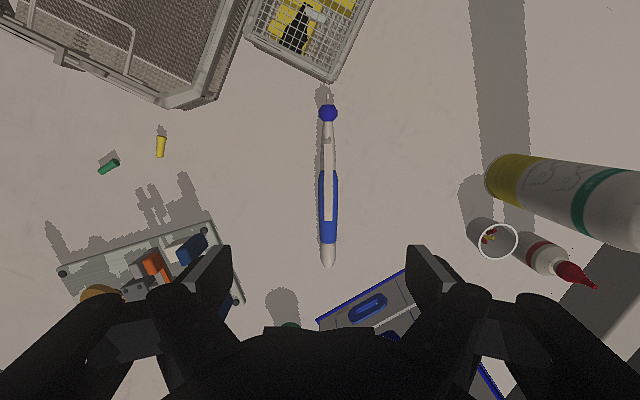

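Handpiece runs from the stub end at about (327,93), ball at (328,113), to the nozzle at (328,268), nearly parallel to tool x; a blue jaw top is at about (192,243).

```bash
python3 - <<'E'
from h import *
s=robot.sense();c=campose("wrist",s)
R=Ro.from_quat(s["tcp_rot"]).as_matrix()
for n,uv,z in [("top",(327,93),.013),("ball",(328,113),.013),("slv1",(328.5,170),.013),("slv2",(328,244),.013),("tip",(328,268),.013),("jaw",(192,248),.066),("corner",(208,211),.012),("corner2",(244,303),.012)]:
    X=back(c,uv,z);print(n,X,"tool",((X-s["tool_pos"])@R*1000).round(1))
im=cv2.imread("pics/w1.png")
cv2.imwrite("pics/w1c.png",cv2.vconcat([cv2.resize(im[75:280,290:370].transpose(1,0,2)[::-1].copy(),None,fx=3.5,fy=3.5,interpolation=cv2.INTER_CUBIC),cv2.resize(cv2.resize(im[195:315,30:250],None,fx=2.5,fy=2.5),(717,300))]))
E
```

```text
top [0.39126389 0.40707631 0.013     ] tool [ 99.7   9.5 217. ]
ball [0.41275218 0.40055618 0.013     ] tool [ 77.3  10.9 217.2]
slv1 [0.47733451 0.37788323 0.013     ] tool [  8.9  12.2 217.6]
slv2 [0.57156364 0.34316115 0.013     ] tool [-91.5  12.4 218.2]
tip [0.60525382 0.3309854  0.013     ] tool [-127.4   12.7  218.4]
jaw [0.49924335 0.20062761 0.066     ] tool [ -73.7 -146.5  165.3]
corner [0.47348338 0.21151959 0.012     ] tool [ -45.4 -145.1  219.2]
corner2 [0.61628797 0.19870469 0.012     ] tool [-183.8 -107.4  219.9]Traceback (most recent call last):
  File "<stdin>", line 7, in <module>
cv2.error: OpenCV(4.12.0) /io/opencv/modules/core/src/matrix_operations.cpp:109: error: (-215:Assertion failed) src[i].dims <= 2 && src[i].cols == src[0].cols && src[i].type() == src[0].type() in function 'vconcat'
```

Emit:
{"name": "play_rows", "arguments": {"commands": [-1,-2,1.5,28,0,-1,-2,1.5,28,0,-1,-2,1.5,28,0,-1,-2,1.5,28,0,-1,-2,1.5,28,0,-1,-2,1.5,28,0,-1,-2,1.5,28,0,-1,-1,1.5,28,0]}}

```text
time_s: 1.75
tool_pos: [0.4909, 0.3755, 0.0059]
tcp_rot: [0.175, 0.985, -0.0, -0.0]
force: [0.0, -0.0, 0.4]
opening: 0.0855
```

Emit:
{"name": "play_rows", "arguments": {"commands": [0.2,0,0,2,0,0.5,0,0,0,0,1,0,0,0,0,1,0,0,0,0,1,0,0,0,0,1,0,0,0,0,1,0,0,0,0,1,0,0,0,0]}}

```text
time_s: 2.55
tool_pos: [0.4919, 0.376, 0.0071]
tcp_rot: [0.174, 0.985, 0.001, 0.001]
force: [-0.3, -1.4, 6.0]
opening: 0.0189
```

Emit:
{"name": "play_rows", "arguments": {"commands": [1,0,0,-30,0,1,0,0,-45,-0.07,1,0,0,-45,-0.07,1,0,0,-45,-0.075,1,0,0,-45,-0.075,1,-20,-48,0,0,1,-20,-48,0,0,1,-20,-48,0,0]}}

```text
time_s: 3.35
tool_pos: [0.5401, 0.2325, 0.2157]
tcp_rot: [0.03, 1.0, 0.0, 0.0]
force: [1.3, 0.5, -1.8]
opening: 0.0188
```

```bash
python3 - <<'E'
from h import *
robot.capture("scene")
robot.capture("scene")
s=robot.sense();im=robot.capture("wrist");print(s["tool_pos"],s["tcp_rot"],s["q"],s["force"],s["opening"]);cv2.imwrite("pics/w2.png",im)
E
```

```text
[0.54146279 0.22821082 0.21530422] [ 3.33635217e-02  9.99442088e-01 -1.53050312e-03  2.12511914e-04] [ 0.38091583  0.35004034  1.5602059  -0.00315213  1.23219106 -1.12209268] [ 0.05150222  1.02115008 -2.76733248] 0.01897938596237197
```

View pics/w2.png

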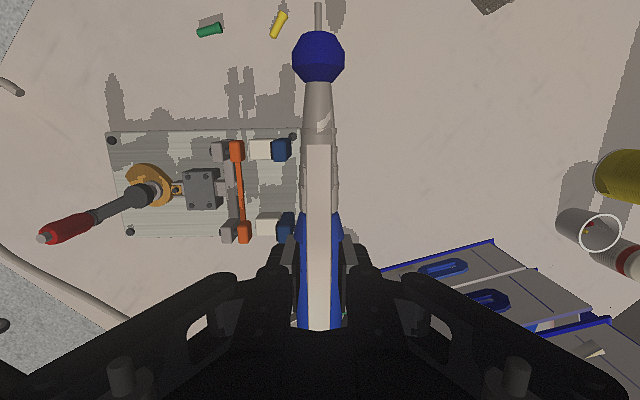

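The fixture is in full view: plate corners about (106,132), (298,130), (124,236); pads (236,151), (243,232); jaws (282,149), (287,225); hub (150,194); handle top (43,238). Enlarging it.

```bash
python3 - <<'E'
from h import *
im=cv2.imread("pics/w2.png")[120:255,30:310]
cv2.imwrite("pics/w2c.png",cv2.resize(im,None,fx=2.857,fy=2.857,interpolation=cv2.INTER_CUBIC))
E
```

```text
(no output)
```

View pics/w2c.png

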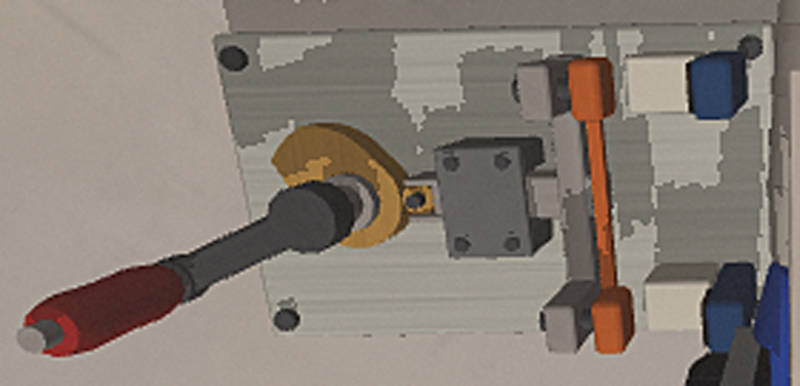

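```bash
cat > fit.py <<'E'
from h import *
from scipy.optimize import least_squares
s=dict(tool_pos=np.array([0.54146279,0.22821082,0.21530422]),tcp_rot=np.array([3.33635217e-02,9.99442088e-01,-1.53050312e-03,2.12511914e-04]))
c=campose("wrist",s)
nan=np.nan
# fixture x (plate: rel. to plate centre), y, z, u, v
P=np.array([[-116,67,12,215,36],[-116,-67,12,274,335],[116,67,12,770,24]],float)
Q=np.array([[75,56,66,698,53],[75,34,66,690,116],[75,-34,66,712,268],[75,-56,66,706,346],
 [60,56,40,655,56],[60,34,40,660,112],[60,-34,40,680,269],[60,-56,40,682,328],
 [45,56,64,604,60],[45,-34,64,624,290]],float)
vm=np.array([0,0,0,0,0,0,0]+[0]*6)
w=np.ones((13,2)); w[7:11,0]=0  # rests: only v
def uv(a):return np.c_[30+a[:,3]/2.857,120+a[:,4]/2.857]
def res(p):
    x,y,th,off=p;R=np.array([[np.cos(th),-np.sin(th)],[np.sin(th),np.cos(th)]])
    A=np.r_[P+[off*1000,0,0,0,0],Q]
    X=np.c_[A[:,:2]/1000@R.T+[x,y],A[:,2]/1000]
    return ((proj(c,X)-uv(np.r_[P,Q]))*w).ravel()
if __name__=="__main__":
    r=least_squares(res,[.54,.1,1.5,0],loss="soft_l1",x_scale=[.01,.01,.1,.01]);p=r.x;print(p,res(p).reshape(-1,2).round(1).tolist())
    x,y,th,_=p;ex=np.array([np.cos(th),np.sin(th)])
    print("nest",np.array([x,y])+.06*ex,"axis",np.array([x,y])-.07*ex)
    for u,v,z in[(40,338,.114),(75,345,.112),(180,275,.066)]:print("handle",back(c,(30+u/2.857,120+v/2.857),z))
E
python3 fit.py
```

```text
[ 0.54050067  0.10645807  1.5309844  -0.01376298] [[-2.3, -1.2], [-0.0, 1.1], [1.8, -2.5], [-3.3, -0.0], [1.0, 0.2], [-2.4, 10.6], [1.0, 2.4], [0.0, -1.9], [0.0, -1.0], [-0.0, 3.0], [-0.0, 0.1], [-0.1, -1.8], [0.9, 3.0]]
nest [0.54288876 0.16641053] axis [0.53771458 0.03651354]
handle [ 0.56040973 -0.02411265  0.114     ]
handle [ 0.56419931 -0.01569997  0.112     ]
handle [ 0.55555223 -0.01449353  0.066     ]
```

```bash
sed -i 's/^w=np.ones.*/w=np.ones((13,2)); w[7:11,0]=0; w[5]=0/' fit.py; python3 fit.py; python3 - <<'E'
from h import *
s=robot.sense();c=campose("wrist",s)
# held handpiece: axis in tool coords
R=Ro.from_quat(s["tcp_rot"]).as_matrix()
for uv in[(319,22),(318,57),(320,150),(319,255),(318,300)]:
    X=back(c,uv,s["tool_pos"][2]+.008);print(((X-s["tool_pos"])@R*1000).round(1))
print(s["tool_pos"],np.arctan2(R[1,1],R[0,1]))
E
```

```text
[ 0.54057613  0.10602684  1.52783538 -0.01313593] [[-2.0, -1.5], [-0.1, 0.8], [2.2, -2.1], [-3.6, 0.3], [0.7, 0.5], [-0.0, 0.0], [0.5, 2.7], [0.0, -1.6], [0.0, -0.7], [-0.0, 3.3], [-0.0, 0.4], [-0.3, -1.5], [0.4, 3.2]]
nest [0.543153   0.16597148] axis [0.53756979 0.03609143]
handle [ 0.56040973 -0.02411265  0.114     ]
handle [ 0.56419931 -0.01569997  0.112     ]
handle [ 0.55555223 -0.01449353  0.066     ]
[105.5  -0.3  -8. ]
[92.3 -0.7 -8. ]
[53.2  0.2 -8. ]
[ 0.5 -0.2 -8. ]
[-25.5  -0.7  -8. ]
[0.54071693 0.23107046 0.21524086] 1.505173394596321
```

Emit:
{"name": "play_rows", "arguments": {"commands": [1,-2,-20,0,-0.01,1,-2,-25,0,0,1,-1.5,-20,0,0,1,0,0,25,0,1,0,0,30,0,1,0,0,30,0,1,0,0,25,0,1,0,0,5,0]}}

```text
time_s: 4.3
tool_pos: [0.5397, 0.1692, 0.0972]
tcp_rot: [0.025, 1.0, -0.001, -0.003]
force: [-0.9, -0.9, -2.2]
opening: 0.0187
```

```bash
python3 - <<'E'
from h import *
im0=robot.capture("scene")
robot.capture("scene")
s=robot.sense();im=robot.capture("wrist");R=Ro.from_quat(s["tcp_rot"]).as_matrix();print(s["tool_pos"],np.arctan2(R[1,1],R[0,1]),s["q"])
a=cv2.resize(im[60:300,150:490],(680,480))
b=cv2.resize(im0[150:300,240:440],None,fx=3,fy=3)
cv2.imwrite("pics/w3.png",a);cv2.imwrite("pics/s3.png",b)
E
```

```text
[0.54175456 0.16944384 0.09977175] 1.5209389401331967 [ 2.82647276e-01  4.22478588e-01  1.76583698e+00  4.83637409e-04
  9.54947648e-01 -1.23857122e+00]
```

View pics/w3.png

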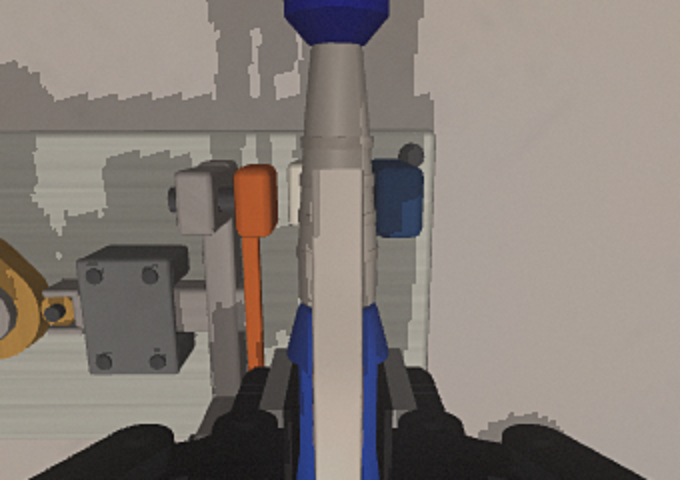

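```bash
python3 - <<'E'
from h import *
s=robot.sense();c=campose("wrist",s);R=Ro.from_quat(s["tcp_rot"]).as_matrix()
f=lambda a,b,z:((back(c,(150+a/2,60+b/2),z)-s["tool_pos"])@R*1000).round(1)
print(s["tool_pos"],f(269,200,.064),f(277,200,.064),f(375,200,.066),f(380,200,.066),"pad y",f(255,166,.064),f(255,235,.064),"jaw y",f(400,161,.066),f(400,236,.066),"plate edge",f(433,200,.012),f(380,131,.012), "hp",f(303,160,s["tool_pos"][2]+.007),f(374,160,s["tool_pos"][2]+.007),f(337,0,s["tool_pos"][2]+.007))
E
```

```text
[0.54271144 0.16952346 0.10096838] [ 43.2 -21.6  36.9] [ 43.2 -19.1  36.9] [43.5 11.1 34.9] [43.5 12.7 34.9] pad y [ 53.6 -25.5  36.9] [ 32.2 -26.3  36.9] jaw y [55.2 18.5 34.9] [32.3 19.1 35. ] plate edge [37.  37.8 89. ] [63.7 16.1 88.9] hp [57.7 -8.3 -7.1] [57.7  8.  -7. ] [91.3 -0.5 -7.1]
```

View pics/s3.png

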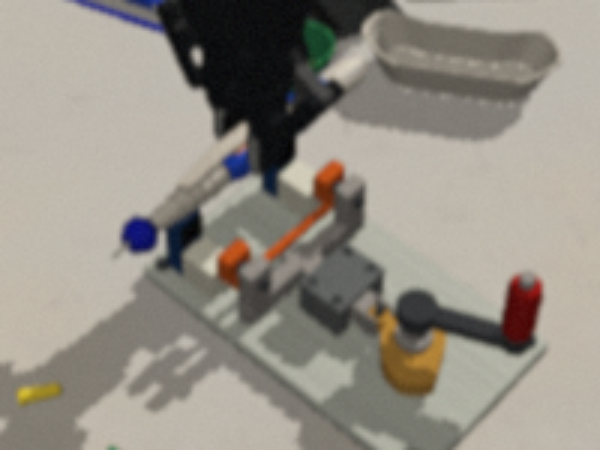

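Emit:
{"name": "play_rows", "arguments": {"commands": [1,-1.5,-2,0,0,1,-1,-1.5,0,0,1,0,0,10,0,1,0,0,12,0,1,0,0,12,0,1,0,0,9,0,1,0,0,5,0,1,0,0,2,0]}}

```text
time_s: 5.25
tool_pos: [0.5442, 0.1649, 0.0493]
tcp_rot: [0.025, 1.0, -0.0, -0.001]
force: [0.1, 0.8, -2.9]
opening: 0.0188
```

Emit:
{"name": "play_rows", "arguments": {"commands": [1,0,0,1,0,1,0,0,1,0,1,0,0,0,0,1,0,0,0,0,1,0,0,0,0,1,0,0,0,0,1,0,0,0,0,1,0,0,0,0]}}

```text
time_s: 6.05
tool_pos: [0.5447, 0.165, 0.0483]
tcp_rot: [0.025, 1.0, 0.0, 0.0]
force: [0.8, 0.1, -2.0]
opening: 0.0188
```

Emit:
{"name": "play_rows", "arguments": {"commands": [1,0,0,1,0,1,0,0,0,0,1,0,0,1,0,1,0,0,0,0,1,0,0,0.5,0,1,0,0,0,0,1,0,0,0,0,1,0,0,0,0]}}

```text
time_s: 6.85
tool_pos: [0.5447, 0.165, 0.0471]
tcp_rot: [0.025, 1.0, 0.0, 0.0]
force: [-3.2, -1.4, 8.1]
opening: 0.0184
```

Emit:
{"name": "play_rows", "arguments": {"commands": [0.4,0,0,0,0,0.2,0,0,0,0,0,0,0,0,0,0,0,0,-5,0,0,0,0,-20,0,0,0,0,-35,0,0,0,0,-40,0,0,0,0,-40,0]}}

```text
time_s: 7.65
tool_pos: [0.5444, 0.165, 0.1873]
tcp_rot: [0.025, 1.0, -0.0, -0.0]
force: [-0.0, 0.5, -0.9]
opening: 0.0428
```

```bash
python3 - <<'E'
from h import *
im0=robot.capture("scene")
robot.capture("scene")
s=robot.sense();im=robot.capture("wrist");R=Ro.from_quat(s["tcp_rot"]).as_matrix();print(s["tool_pos"],np.arctan2(R[1,1],R[0,1]),s["q"],s["opening"],s["force"])
b=cv2.resize(im0[150:300,240:440],(500,375))
cv2.imwrite("pics/w4.png",cv2.resize(im[60:300,100:500],(800,480)))
cv2.imwrite("pics/s4.png",b)
E
```

```text
[0.54803155 0.16598717 0.19216082] 1.5200244582265814 [ 2.73969118e-01  3.36815224e-01  1.64151612e+00  8.30474191e-05
  1.15050160e+00 -1.24606374e+00] 0.042817911999896915 [0.37162533 0.3487742  0.6156894 ]
```

View pics/w4.png

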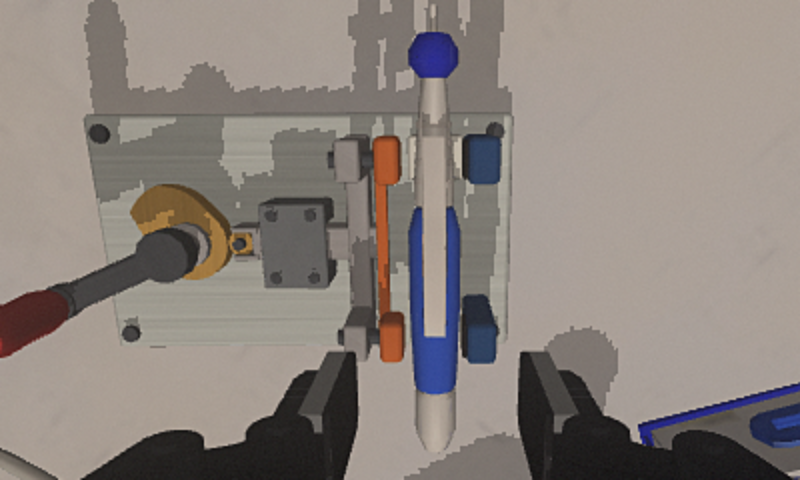

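The handpiece lies parallel in the channel on both rests, clear of pads (x 400) and jaws (x 463). Now measuring centring and crank.

```bash
python3 - <<'E'
from h import *
s=robot.sense();c=campose("wrist",s)
f=lambda a,b,z:back(c,(100+a/2,60+b/2),z)
th=1.52;ex=np.array([np.cos(th),np.sin(th)]);ey=np.array([-ex[1],ex[0]])
pts=[("padU",387,137,.064),("padU2",387,185,.064),("padL",392,313,.064),("padL2",392,362,.064),("jawU",480,135,.066),("jawU2",480,184,.066),("jawL2",480,362,.066),("jawface",466,160,.066),("padface",400,160,.064),("padface",403,335,.064),("jawfaceL",468,335,.066),
("tip",434,450,.053),("ball",433,55,.053),("stub",432,5,.053),("bolt",100,133,.012),("bolt",131,333,.012),("bolt",495,130,.012),("hubtop",160,253,.070),("shaft",190,245,.058),("cornUL",84,115,.012),("cornLL",120,346,.012),("cornUR",512,115,.012)]
N=np.array([.5442,.165])
for n,a,b,z in pts:
    X=f(a,b,z);d=X[:2]-N;print(n,X.round(4),"fix",(d@ex*1000+60).round(1),(d@ey*1000).round(1))
E
```

```text
padU [0.4852 0.1459 0.064 ] fix 37.9 57.9
padU2 [0.5065 0.1443 0.064 ] fix 37.4 36.6
padL [0.5683 0.1422 0.064 ] fix 38.4 -25.2
padL2 [0.5939 0.1404 0.064 ] fix 37.9 -50.9
jawU [0.4864 0.1874 0.066 ] fix 79.5 58.8
jawU2 [0.508  0.1868 0.066 ] fix 79.9 37.2
jawL2 [0.5953 0.1841 0.066 ] fix 81.7 -50.1
jawface [0.497  0.1808 0.066 ] fix 73.4 47.9
padface [0.4956 0.151  0.064 ] fix 43.6 47.8
padface [0.5799 0.1468 0.064 ] fix 43.6 -36.6
jawfaceL [0.5808 0.1787 0.066 ] fix 75.5 -35.9
tip [0.6512 0.1583 0.053 ] fix 58.8 -107.2
ball [0.4507 0.1683 0.053 ] fix 58.5 93.5
stub [0.4301 0.1689 0.053 ] fix 58.1 114.2
bolt [ 0.4763 -0.0116  0.012 ] fix -119.8 58.9
bolt [ 0.5898 -0.0168  0.012 ] fix -119.2 -54.8
bolt [0.4854 0.1995 0.012 ] fix 91.4 60.5
hubtop [0.5317 0.0377 0.07  ] fix -67.7 6.0
shaft [0.5309 0.0469 0.058 ] fix -58.7 7.3
cornUL [ 0.4667 -0.0182  0.012 ] fix -126.9 68.1
cornLL [ 0.5976 -0.0248  0.012 ] fix -126.9 -63.0
cornUR [0.4782 0.2087 0.012 ] fix 100.2 68.2
```

Emit:
{"name": "play_rows", "arguments": {"commands": [-1,-4,-35,0,0,-1,-5,-40,0,0,-1,-5,-40,0,0,-1,-5,-40,0,0,-1,-4,-30,0,0,-1,0,0,10,0,-1,0,0,10,0,-1,0,0,5,0]}}

```text
time_s: 8.6
tool_pos: [0.5569, -0.02, 0.1585]
tcp_rot: [0.025, 1.0, 0.0, -0.002]
force: [-0.3, -0.4, -0.1]
opening: 0.0854
```

```bash
python3 - <<'E'
from h import *
robot.capture("scene");robot.capture("scene")
s=robot.sense();im=robot.capture("wrist");R=Ro.from_quat(s["tcp_rot"]).as_matrix();print(s["tool_pos"],np.arctan2(R[1,1],R[0,1]),s["opening"],s["force"])
np.set_printoptions(suppress=True);c=campose("wrist",s);print(proj(c,[[.536,.0355,.07],[.558,-.021,.112],[.558,-.021,.066]]))
cv2.imwrite("pics/w5.png",im)
E
```

```text
[ 0.55720715 -0.01972191  0.15910886] 1.5215379054975413 0.08565695949171147 [ 0.32642055  0.71839973 -0.60686897]
[[385.75772464 176.52471981]
 [317.42539902 222.22563833]
 [317.6497237  204.56825609]]
```

View pics/w5.png

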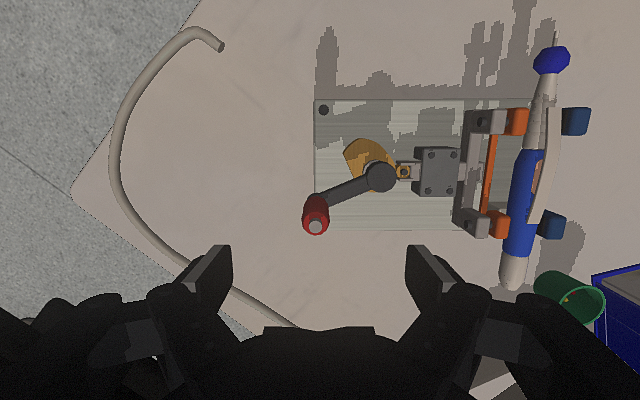

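```bash
python3 - <<'E'
from h import *
s=robot.sense();c=campose("wrist",s)
h=back(c,(316,227),.114);print(h, back(c,(316,212),.089))
for z in(.064,.07,.076):
    b=back(c,(381,177),z);print(z,b,np.linalg.norm((b-h)[:2]),np.arctan2(*(h-b)[[1,0]]))
E
```

```text
[ 0.56163475 -0.02219415  0.114     ] [ 0.55842178 -0.02225444  0.089     ]
0.064 [0.53814726 0.03299729 0.064     ] 0.05998131304946473 -1.1684481121926178
0.07 [0.5370194  0.03173893 0.07      ] 0.05928484757338005 -1.1426285252308737
0.076 [0.53589154 0.03048057 0.076     ] 0.058628827833604985 -1.1162131794295571
```

Emit:
{"name": "play_rows", "arguments": {"commands": [-1,-3,-2,20,0,-1,0,0,25,0,-1,0,0,25,0,-1,0,0,16,0,0,0,0,0,0,0.5,0,0,0,0,0.6,0,0,0,0,1,0,0,0,0], "squeeze": 50}}

```text
time_s: 9.55
tool_pos: [0.562, -0.0229, 0.076]
tcp_rot: [0.025, 1.0, 0.0, 0.001]
force: [0.5, 0.3, -0.0]
opening: 0.0281
```

Emit:
{"name": "play_rows", "arguments": {"commands": [1,0,0,0,0,1,0,0,0,0,1,0,0,0,0,1,0,0,0,0,1,0,0,0,0,1,0,0,0,0,1,0,0,0,0,1,0,0,0,0]}}

```text
time_s: 10.35
tool_pos: [0.5617, -0.0227, 0.0759]
tcp_rot: [0.026, 1.0, 0.0, 0.001]
force: [-0.3, 2.5, 5.9]
opening: 0.0188
```

```bash
python3 -c "
from h import *
s=robot.sense();print(s['tool_pos'],s['force'],s['opening'])"
```

```text
[ 0.56168241 -0.022701    0.07592512] [-0.26759019  2.53695618  5.91498623] 0.018779115540483827
```

```bash
cat > tab.py <<'E'
import numpy as np,sys
p0,r=-2.684,60
for k in range(0,9):
    p=p0-np.arange(9)*.06-k*.48
    d=np.diff(np.c_[r*np.sin(p),r*np.cos(p)],axis=0)
    print(round(p[0],2),d.round(1).tolist())
E
python3 tab.py
```

```text
-2.68 [[3.3, -1.5], [3.4, -1.3], [3.4, -1.1], [3.5, -0.9], [3.5, -0.7], [3.6, -0.5], [3.6, -0.2], [3.6, -0.0]]
-3.16 [[3.6, 0.2], [3.6, 0.4], [3.5, 0.6], [3.5, 0.8], [3.4, 1.0], [3.4, 1.2], [3.3, 1.4], [3.2, 1.6]]
-3.64 [[3.1, 1.8], [3.0, 2.0], [2.9, 2.2], [2.7, 2.4], [2.6, 2.5], [2.4, 2.7], [2.3, 2.8], [2.1, 2.9]]
-4.12 [[1.9, 3.1], [1.7, 3.2], [1.5, 3.3], [1.3, 3.3], [1.1, 3.4], [0.9, 3.5], [0.7, 3.5], [0.5, 3.6]]
-4.6 [[0.3, 3.6], [0.1, 3.6], [-0.1, 3.6], [-0.4, 3.6], [-0.6, 3.6], [-0.8, 3.5], [-1.0, 3.5], [-1.2, 3.4]]
-5.08 [[-1.4, 3.3], [-1.6, 3.2], [-1.8, 3.1], [-2.0, 3.0], [-2.2, 2.9], [-2.3, 2.7], [-2.5, 2.6], [-2.6, 2.5]]
-5.56 [[-2.8, 2.3], [-2.9, 2.1], [-3.0, 1.9], [-3.1, 1.8], [-3.2, 1.6], [-3.3, 1.4], [-3.4, 1.2], [-3.5, 1.0]]
-6.04 [[-3.5, 0.7], [-3.6, 0.5], [-3.6, 0.3], [-3.6, 0.1], [-3.6, -0.1], [-3.6, -0.3], [-3.6, -0.5], [-3.5, -0.8]]
-6.52 [[-3.5, -1.0], [-3.4, -1.2], [-3.3, -1.4], [-3.2, -1.6], [-3.1, -1.8], [-3.0, -1.9], [-2.9, -2.1], [-2.8, -2.3]]
```

Emit:
{"name": "play_rows", "arguments": {"commands": [1,3.3,-1.5,0,0,1,3.4,-1.3,0,0,1,3.4,-1.1,0,0,1,3.5,-0.9,0,0,1,3.5,-0.7,0,0,1,3.6,-0.5,0,0,1,3.6,-0.2,0,0,1,3.6,0,0,0]}}

```text
time_s: 11.15
tool_pos: [0.5344, -0.0263, 0.0759]
tcp_rot: [0.026, 1.0, 0.002, 0.002]
force: [2.0, 6.7, 4.0]
opening: 0.0187
```

```bash
cat > st.py <<'E'
from h import *
s=robot.sense();p=s["tool_pos"];A=np.array([.5375,.0335]);th=1.521
ex=np.array([np.cos(th),np.sin(th)]);ey=np.array([-ex[1],ex[0]])
d=p[:2]-A;f=s["force"][:2];r=np.hypot(*d);u=d/r;t=np.array([u[1],-u[0]]) # t: clockwise
print(s["time_s"],p.round(4),"fx,fy",(d@ex*1e3).round(1),(d@ey*1e3).round(1),"r",(r*1e3).round(1),"phi",np.arctan2(d[1],d[0]).round(3),"Frad",(f@u).round(1),"Ftan",(f@t).round(1),"Fxyz",s["force"].round(1),"tz",s["ft_torque"].round(2),s["opening"].round(4))
E
python3 st.py
```

```text
Traceback (most recent call last):
  File "st.py", line 5, in <module>
    print(s["time_s"],p.round(4),"fx,fy",(d@ex*1e3).round(1),(d@ey*1e3).round(1),"r",(r*1e3).round(1),"phi",np.arctan2(d[1],d[0]).round(3),"Frad",(f@u).round(1),"Ftan",(f@t).round(1),"Fxyz",s["force"].round(1),"tz",s["ft_torque"].round(2),s["opening"].round(4))
                                                                                                                                                                                                                                               ^^^^^^^^^^^^^^^^^^
AttributeError: 'float' object has no attribute 'round'
```

Emit:
{"name": "play_rows", "arguments": {"commands": [1,3.6,0.7,0,0,1,3.6,0.9,0,0,1,3.5,0.8,0,0,1,3.5,0.8,0,0,1,3.4,1.0,0,0,1,3.4,1.2,0,0,1,3.3,1.4,0,0,1,3.2,1.6,0,0]}}

```text
time_s: 11.95
tool_pos: [0.5085, -0.0172, 0.0759]
tcp_rot: [0.026, 1.0, 0.001, 0.003]
force: [4.7, 5.7, 3.5]
opening: 0.0188
```

```bash
sed -i 's/,s\["opening"\].round(4)//' st.py; python3 st.py
```

```text
11.95 [ 0.5085 -0.0172  0.0759] fx,fy -52.1 26.4 r 58.4 phi -2.09 Frad -7.3 Ftan -1.3 Fxyz [4.7 5.7 3.5] tz [ 0.95 -0.72 -0.03]
```

Emit:
{"name": "play_rows", "arguments": {"commands": [1,2.8,2.2,0,0,1,2.8,2.3,0,0,1,2.9,2.2,0,0,1,2.7,2.4,0,0,1,2.6,2.5,0,0,1,2.4,2.7,0,0,1,2.3,2.8,0,0,1,2.1,2.9,0,0]}}

```text
time_s: 12.75
tool_pos: [0.4896, 0.0021, 0.076]
tcp_rot: [0.025, 1.0, -0.001, 0.004]
force: [5.1, 2.0, 3.0]
opening: 0.0186
```

```bash
sed -i 's/.5375,.0335/.5406,.0335/' st.py; python3 st.py
```

```text
12.75 [0.4896 0.0021 0.076 ] fx,fy -33.9 49.4 r 59.9 phi -2.59 Frad -5.4 Ftan -0.9 Fxyz [5.1 2.  3. ] tz [ 0.17 -0.7   0.02]
```

Emit:
{"name": "play_rows", "arguments": {"commands": [1,1.4,2.8,0,0,1,1.3,2.8,0,0,1,1.2,2.6,0,0,1,1.1,2.7,0,0,1,1.0,2.7,0,0,1,0.8,2.8,0,0,1,0.7,2.8,0,0,1,0.5,2.8,0,0]}}

```text
time_s: 13.55
tool_pos: [0.4816, 0.0228, 0.0759]
tcp_rot: [0.024, 1.0, -0.002, 0.003]
force: [1.6, -4.1, 7.5]
opening: 0.0187
```

```bash
python3 st.py
```

```text
13.55 [0.4816 0.0228 0.0759] fx,fy -13.6 58.4 r 60.0 phi -2.963 Frad -0.8 Ftan -4.4 Fxyz [ 1.6 -4.1  7.5] tz [ 0.21 -0.32 -0.07]
```

Emit:
{"name": "play_rows", "arguments": {"commands": [1,0.5,2.4,0,0,1,0.4,2.4,0,0,1,0.3,2.4,0,0,1,0.2,2.4,0,0,1,0.1,2.4,0,0,1,0,2.4,0,0,1,-0.1,2.4,0,0,1,-0.2,2.4,0,0]}}

```text
time_s: 14.35
tool_pos: [0.4802, 0.0371, 0.0757]
tcp_rot: [0.021, 1.0, -0.008, 0.001]
force: [0.6, -35.2, 8.9]
opening: 0.0186
```

```bash
python3 st.py
```

```text
14.35 [0.4802 0.0371 0.0757] fx,fy 0.6 60.5 r 60.5 phi 3.082 Frad -2.7 Ftan -35.1 Fxyz [  0.6 -35.2   8.9] tz [-5.99 -0.35  0.15]
```

```bash
python3 - <<'E'
from h import *
a=robot.capture("scene");b=robot.capture("wrist")
cv2.imwrite("pics/x6.png",cv2.hconcat([cv2.resize(a[150:310,250:450],(400,320)),cv2.resize(b,(400,250))[:, :] if 0 else cv2.copyMakeBorder(cv2.resize(b,(400,250)),0,70,0,0,cv2.BORDER_CONSTANT)]))
E
python3 st.py
```

```text
14.45 [0.4802 0.0369 0.0757] fx,fy 0.4 60.5 r 60.5 phi 3.085 Frad -4.2 Ftan -31.1 Fxyz [  2.4 -31.3   7.3] tz [-5.25 -0.43  0.1 ]
```

View pics/x6.png

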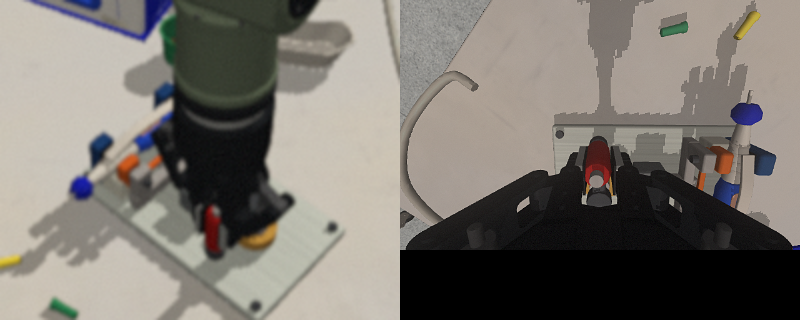

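The handle is between the pads, nothing is visibly colliding, and the sprung pad has neared the handpiece. The load (31 N) is above the stated 20 N, so I back off a little rather than force it.

Emit:
{"name": "play_rows", "arguments": {"commands": [1,0,-1,0,0,1,0,-1,0,0,1,0,-1,0,0,1,0,0,0,0,1,0,0,0,0,1,0,0,0,0,1,0,0,0,0,1,0,0,0,0]}}

```text
time_s: 15.25
tool_pos: [0.4803, 0.0357, 0.0758]
tcp_rot: [0.022, 1.0, -0.005, 0.002]
force: [2.1, -23.4, 8.5]
opening: 0.0187
```

```bash
python3 st.py; python3 -c "
from h import *
print(robot.sense())"
```

```text
15.25 [0.4803 0.0357 0.0758] fx,fy -0.8 60.3 r 60.3 phi 3.105 Frad -3.0 Ftan -23.3 Fxyz [  2.1 -23.4   8.5] tz [-3.91 -0.48  0.09]
{'time_s': 15.25, 'q': array([ 0.0576806 ,  0.33622225,  1.99233148, -0.01537145,  0.81072084,
       -1.45760225]), 'joint_velocities': array([-0.00161437,  0.00236608,  0.00041114, -0.00011062, -0.00154833,
        0.00065904]), 'tau': array([ 11.16876483, -32.5263834 , -14.48938161,   5.30333877,
         0.23996565,   0.08408322]), 'tool_pos': array([0.48032599, 0.03570347, 0.07577801]), 'tcp_rot': array([ 0.0224656 ,  0.99973139, -0.00545733,  0.00163064]), 'force': array([  2.13307103, -23.42075013,   8.48142098]), 'ft_torque': array([-3.90718945, -0.48353744,  0.09143233]), 'opening': 0.018714557356781552}
```

```bash
python3 - <<'E'
from h import *
np.set_printoptions(suppress=True,linewidth=200)
s=robot.sense();im=robot.capture("wrist");cv2.imwrite("pics/w7.png",im);c=campose("wrist",s)
h=cv2.cvtColor(im,cv2.COLOR_BGR2HSV)
def blobs(lo,hi,n):
    k,_,st,ce=cv2.connectedComponentsWithStats(cv2.inRange(h,lo,hi))
    for i in range(1,k):
        if st[i,4]>40:print(n,st[i],ce[i].round(1))
blobs((5,150,90),(14,255,255),"orange");blobs((100,90,40),(125,255,255),"blue");blobs((0,150,60),(4,255,255),"red")
th=1.521;ex=np.array([np.cos(th),np.sin(th)]);ey=np.array([-ex[1],ex[0]]);A=np.array([.5406,.0335])
O=A+.07*ex
W=lambda x,y,z:[*(O+x/1e3*ex+y/1e3*ey),z/1e3]
for n,q in [("padopen U",(45,56,64)),("U2",(45,34,64)),("jawU",(75,56,66)),("jawU2",(75,34,66)),("jaw back",(86,56,66)),("handle top",(-70,60,114))]:print(n,proj(c,[W(*q)])[0])
for v in (238,244,250,256,262,268):
    print(v,[tuple(int(t) for t in im[v,u]) for u in range(556,620,4)])
E
```

```text
orange [510 238  26  39 689] [522.4 259.3]
orange [478 274  13  32 241] [483.9 289.3]
blue [ 530  163   52   36 1462] [555.8 180.4]
blue [569 244  34  35 830] [586.9 262. ]
blue [ 502  282   43   48 1176] [521.5 304.9]
blue [627 389  13  11 112] [633.7 394.6]
red [ 296  225   44   73 1790] [318.1 258.8]
padopen U [521.18660734 249.56483231]
U2 [514.16334859 283.66775053]
jawU [576.86939722 251.57009797]
jawU2 [567.85090523 286.05384431]
jaw back [596.47421563 251.75862761]
handle top [320.50359249 289.78963303]
238 [(116, 127, 136), (52, 43, 42), (52, 43, 40), (54, 42, 39), (52, 43, 38), (53, 43, 39), (51, 38, 35), (99, 93, 91), (158, 165, 177), (152, 159, 171), (153, 162, 173), (153, 160, 172), (152, 160, 170), (153, 162, 173), (153, 161, 171), (152, 162, 172)]
244 [(113, 123, 132), (47, 50, 54), (37, 38, 41), (34, 35, 37), (44, 39, 35), (49, 44, 39), (52, 42, 41), (53, 42, 35), (57, 45, 42), (54, 45, 39), (40, 28, 22), (161, 172, 185), (151, 161, 170), (154, 161, 172), (153, 162, 173), (153, 162, 171)]
250 [(138, 149, 162), (141, 151, 165), (139, 148, 162), (152, 167, 180), (50, 42
[... 234 characters left out ...]
 164, 180), (48, 42, 38), (63, 48, 39), (85, 60, 46), (95, 66, 49), (92, 64, 45), (96, 66, 50), (96, 66, 49), (89, 61, 46), (152, 160, 170), (154, 162, 171), (152, 161, 171), (154, 162, 173)]
262 [(138, 148, 162), (137, 148, 161), (140, 151, 162), (118, 122, 130), (46, 39, 38), (75, 51, 46), (90, 62, 47), (95, 66, 48), (97, 69, 51), (99, 71, 52), (95, 65, 48), (138, 141, 145), (152, 160, 170), (153, 162, 171), (153, 161, 172), (153, 162, 172)]
268 [(137, 149, 160), (137, 151, 163), (138, 150, 162), (81, 78, 78), (59, 47, 42), (82, 59, 46), (93, 65, 50), (96, 65, 49), (95, 67, 49), (97, 69, 50), (98, 67, 47), (156, 164, 177), (151, 160, 170), (154, 162, 172), (153, 160, 171), (152, 159, 170)]
```

```bash
python3 - <<'E'
from h import *
b=cv2.imread("pics/w7.png");a=robot.capture("side");d=robot.capture("scene")
r=lambda i,w,h:cv2.resize(i,(w,h),interpolation=cv2.INTER_CUBIC)
left=r(b[150:345,430:625],480,480)
right=cv2.vconcat([r(a[190:290,270:400],320,246),r(d[180:280,280:408],320,234)])
out=cv2.hconcat([left,right]);cv2.imwrite("pics/x8.png",out);print(out.shape)
E
```

```text
(480, 800, 3)
```

View pics/x8.png

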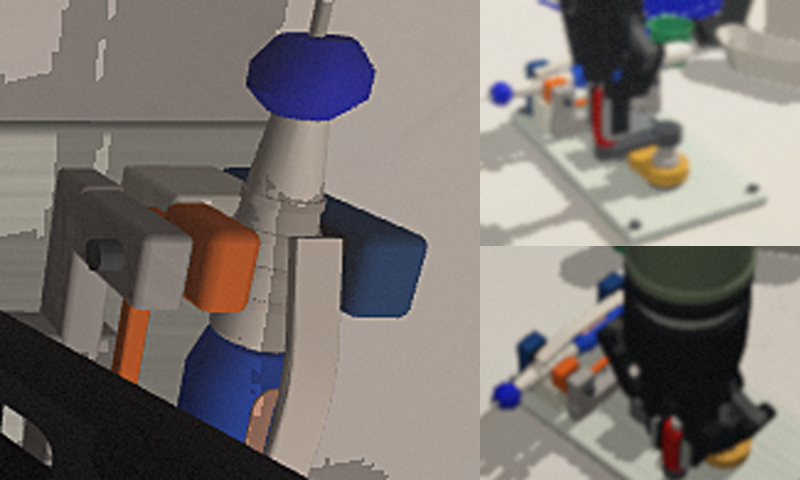

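The last picture shows the pad now against the handpiece, with handpiece at the jaw. So this is the upper ramp. I'll go on in small steps and watch the load.

Emit:
{"name": "play_rows", "arguments": {"commands": [1,0,1,0,0,1,0,1,0,0,1,0,1,0,0,1,0,1,0,0,1,0,0,0,0,1,0,0,0,0,1,0,0,0,0,1,0,0,0,0]}}

```text
time_s: 16.2
tool_pos: [0.4802, 0.0372, 0.0757]
tcp_rot: [0.021, 1.0, -0.008, 0.001]
force: [1.3, -34.5, 8.2]
opening: 0.0186
```

```bash
python3 st.py
```

```text
16.2 [0.4802 0.0372 0.0757] fx,fy 0.7 60.5 r 60.5 phi 3.08 Frad -3.5 Ftan -34.3 Fxyz [  1.3 -34.5   8.2] tz [-5.66 -0.44  0.1 ]
```

Emit:
{"name": "play_rows", "arguments": {"commands": [1,0,-1,0,0,1,0,-1,0,0,1,0,-2,0,0,1,0,-2,0,0,1,0,0,0,0,1,0,0,0,0,1,0,0,0,0,1,0,0,0,0]}}

```text
time_s: 17.0
tool_pos: [0.4804, 0.0349, 0.0758]
tcp_rot: [0.023, 1.0, -0.004, 0.002]
force: [1.8, -18.4, 7.8]
opening: 0.0189
```

```bash
python3 st.py
```

```text
17.0 [0.4804 0.0349 0.0758] fx,fy -1.6 60.2 r 60.2 phi 3.118 Frad -2.2 Ftan -18.3 Fxyz [  1.8 -18.4   7.8] tz [-2.97 -0.4   0.1 ]
```

Emit:
{"name": "play_rows", "arguments": {"commands": [1,0,-1,0,0,1,0,-1,0,0,1,0,-1,0,0,1,0,-1,0,0,1,0,0,0,0,1,0,0,0,0,1,0,0,0,0,1,0,0,0,0]}}

```text
time_s: 17.8
tool_pos: [0.4805, 0.0337, 0.0759]
tcp_rot: [0.024, 1.0, -0.002, 0.002]
force: [2.3, -6.2, 6.1]
opening: 0.0185
```

```bash
python3 st.py
```

```text
17.8 [0.4805 0.0337 0.0759] fx,fy -2.8 60.0 r 60.1 phi 3.138 Frad -2.3 Ftan -6.2 Fxyz [ 2.3 -6.2  6.1] tz [-0.97 -0.46  0.01]
```

```bash
python3 - <<'E'
from h import *
im=robot.capture("wrist");cv2.imwrite("pics/w9.png",im)
for n in("w7","w9"):
    h=cv2.cvtColor(cv2.imread(f"pics/{n}.png"),cv2.COLOR_BGR2HSV)
    m=cv2.bitwise_or(cv2.inRange(h,(0,150,60),(4,255,255)),cv2.inRange(h,(175,150,60),(180,255,255)))
    for r in(235,250,265,280,290):
        u=np.where(m[r])[0];print(n,r,u.min(),u.max(),end=" | ")
    k,_,st,ce=cv2.connectedComponentsWithStats(cv2.inRange(h,(5,150,90),(14,255,255)))
    print([ (st[i].tolist(),ce[i].round(1).tolist()) for i in range(1,k) if st[i,4]>40])
    k,_,st,ce=cv2.connectedComponentsWithStats(cv2.inRange(h,(100,90,40),(125,255,255)))
    print([ (st[i].tolist(),ce[i].round(1).tolist()) for i in range(1,k) if st[i,4]>40])
s=robot.sense();print(s["tool_pos"],s["tcp_rot"])
E
```

```text
w7 235 302 333 | w7 250 299 336 | w7 265 297 338 | w7 280 296 338 | w7 290 299 333 | [([510, 238, 26, 39, 689], [522.4, 259.3]), ([478, 274, 13, 32, 241], [483.9, 289.3])]
[([530, 163, 52, 36, 1462], [555.8, 180.4]), ([569, 244, 34, 35, 830], [586.9, 262.0]), ([502, 282, 43, 48, 1176], [521.5, 304.9]), ([627, 389, 13, 11, 112], [633.7, 394.6])]
w9 235 305 335 | w9 250 301 337 | w9 265 298 340 | w9 280 298 340 | w9 290 302 335 | [([507, 238, 31, 37, 681], [524.6, 257.5]), ([480, 273, 13, 34, 264], [485.7, 288.9])]
[([532, 162, 52, 35, 1449], [557.7, 178.6]), ([571, 242, 34, 34, 811], [588.7, 259.3]), ([504, 280, 44, 51, 1279], [523.3, 304.0]), ([625, 386, 15, 12, 130], [632.8, 391.0])]
[0.48054854 0.0336994  0.0758927 ] [ 0.0245108   0.99969579 -0.00162759  0.00221535]
```

Emit:
{"name": "play_rows", "arguments": {"commands": [1,0,-1,0,0,1,0,-1,0,0,1,0,-1,0,0,1,0,-1,0,0,1,0,-1,0,0,1,0,-1,0,0,1,0,0,0,0,1,0,0,0,0]}}

```text
time_s: 18.65
tool_pos: [0.4808, 0.0272, 0.0759]
tcp_rot: [0.024, 1.0, -0.002, 0.003]
force: [3.6, -7.8, 5.7]
opening: 0.0185
```

```bash
python3 st.py
```

```text
18.65 [0.4808 0.0272 0.0759] fx,fy -9.2 59.4 r 60.1 phi -3.037 Frad -2.8 Ftan -8.2 Fxyz [ 3.6 -7.8  5.7] tz [-1.47 -0.66  0.06]
```

```bash
python3 - <<'E'
from h import *
robot.capture("scene")
s=robot.sense();im=robot.capture("wrist");cv2.imwrite("pics/w10.png",im);c=campose("wrist",s)
h=cv2.cvtColor(im,cv2.COLOR_BGR2HSV)
th=1.521;ex=np.array([np.cos(th),np.sin(th)]);ey=np.array([-ex[1],ex[0]]);O=np.array([.5406,.0335])+.07*ex
F=lambda u,v,z:(lambda d:(round(d@ex*1e3,1),round(d@ey*1e3,1)))(back(c,(u,v),z)[:2]-O)
for n,lo,hi,z in[("orange",(5,150,90),(14,255,255),.064),("blue",(100,90,40),(125,255,255),.066)]:
    k,_,st,ce=cv2.connectedComponentsWithStats(cv2.inRange(h,lo,hi))
    for i in range(1,k):
        if st[i,4]>100:
            x,y,w,hh,_=st[i];print(n,st[i],"L",F(x,ce[i][1],z),"R",F(x+w,ce[i][1],z),"c.053",F(*ce[i],.053))
for v in (225,235,255,265,275):
    g=im[v,490:610];print(v,"".join("O" if (p[2]>120 and p[0]<70) else "B" if p[0]>p[2]+25 else "d" if p.max()<70 else "w" if p.min()>150 else "g" for p in g.astype(int)))
print(s["tool_pos"],s["force"])
for q in(("jaw",75,56,66),("jaw",75,34,66)):print(q,proj(c,[[*(O+q[1]/1e3*ex+q[2]/1e3*ey),q[3]/1e3]]))
E
```

```text
orange [516 238  33  36 686] L (np.float64(35.1), np.float64(49.7)) R (np.float64(54.2), np.float64(49.8)) c.053 (np.float64(55.6), np.float64(44.3))
orange [488 272  15  40 309] L (np.float64(22.4), np.float64(27.2)) R (np.float64(31.4), np.float64(27.3)) c.053 (np.float64(34.0), np.float64(20.3))
blue [ 543  161   54   35 1481] L (np.float64(39.5), np.float64(96.7)) R (np.float64(68.1), np.float64(96.8)) c.053 (np.float64(65.0), np.float64(94.3))
blue [583 241  34  35 840] L (np.float64(72.2), np.float64(49.5)) R (np.float64(91.6), np.float64(49.6)) c.053 (np.float64(95.8), np.float64(43.1))
blue [ 512  279   48   57 1507] L (np.float64(37.1), np.float64(18.2)) R (np.float64(66.0), np.float64(18.3)) c.053 (np.float64(60.7), np.float64(9.1))
blue [626 387  14  12 126] L (np.float64(124.1), np.float64(-47.2)) R (np.float64(133.4), np.float64(-47.1)) c.053 (np.float64(146.7), np.float64(-61.9))
225 ggggggggggggggggggggggggggggggggggggggggggggggggggddggdgggggggggggggggggggggggwwwwwggwwwwwwwwgwwwwwwwgwwgwwwwwwwwgwgwgww
235 ddggdddddgddddddggggdddggggggggggggggggggggggggggdgdddggggggggggggggggggggggggggggggdddddddddddddddddddddddgwwwwwwwwwgww
255 dddddddgggggggggggggggggggggdggggggggggOOOOOOOOOOOOOOOOOOggggggggggggggdggggggggggggggggggggwdddddddBBBBBBBBBBBBBBBBBBBB
265 dddddggggggggggggggggggggggggggggggggOOOOOOOOOOOOOOOOOOggggggggggggggggdgggggggggggggggggggggddddBBBBBBBBBBBBBBBBBBBBBBB
275 gdggOOOOOOOOggggggggggggggggggggggggggdddggggggggggggggggggggggggggggggggggggggggggggggggggggwwwggBBBBBBBBBBBBBBBBBggwww
[0.48081335 0.02717687 0.07589341] [ 4.16881596 -9.02114111  5.6469424 ]
('jaw', 75, 56, 66) [[590.72483085 248.51773577]]
('jaw', 75, 34, 66) [[581.31833851 282.93078749]]
```

Emit:
{"name": "play_rows", "arguments": {"commands": [1,0,0,0,0.14,1,0,0,0,0.14,1,0,0,0,0.14,1,0,0,0,0.14,1,0,0,0,0.14,1,0,0,0,0.14,1,0,0,0,0.14,1,0,0,0,0.14]}}

```text
time_s: 19.55
tool_pos: [0.4786, 0.025, 0.0758]
tcp_rot: [0.553, 0.833, -0.003, 0.003]
force: [-0.9, -16.9, 10.7]
opening: 0.0189
```

```bash
cat >> st.py <<'E'
R=Ro.from_quat(s["tcp_rot"]).as_matrix();cw=np.array([*t,0])@R;inn=np.array([*(-u),0])@R
print("clockwise dir in tool",cw.round(3),"inward",inn.round(3),"q6",s["q"][5].round(3),"open",s["opening"])
E
python3 st.py
```

```text
19.55 [0.4786 0.025  0.0758] fx,fy -11.5 61.6 r 62.6 phi -3.006 Frad 3.2 Ftan -16.6 Fxyz [ -0.9 -16.9  10.7] tz [-2.9   0.23  0.06]
clockwise dir in tool [ 0.965  0.26  -0.009] inward [-0.26   0.966 -0.001] q6 -0.357 open 0.018895308211445905
```

Emit:
{"name": "play_rows", "arguments": {"commands": [1,1.4,0.4,0,0,1,1.4,0.4,0,0,1,1.4,0.4,0,0,1,1.4,0.4,0,0,1,0,0,0,0,1,0,0,0,0,1,0,0,0,0,1,0,0,0,0]}}

```text
time_s: 20.35
tool_pos: [0.4782, 0.0316, 0.0758]
tcp_rot: [0.551, 0.834, -0.003, 0.002]
force: [-0.3, -14.4, 9.0]
opening: 0.0183
```

```bash
python3 st.py
```

```text
20.35 [0.4782 0.0316 0.0758] fx,fy -5.0 62.3 r 62.5 phi -3.11 Frad 0.7 Ftan -14.4 Fxyz [ -0.3 -14.4   9. ] tz [-2.37 -0.03 -0.02]
clockwise dir in tool [ 0.931  0.364 -0.007] inward [-0.364  0.931  0.001] q6 -0.35 open 0.01831317453912058
```

Emit:
{"name": "play_rows", "arguments": {"commands": [1,1.4,0.6,0,0,1,1.4,0.6,0,0,1,1.3,0.7,0,0,1,1.3,0.7,0,0,1,0,0,0,0,1,0,0,0,0,1,0,0,0,0,1,0,0,0,0]}}

```text
time_s: 21.15
tool_pos: [0.478, 0.0338, 0.0757]
tcp_rot: [0.55, 0.835, -0.006, 0.004]
force: [0.6, -30.5, 10.9]
opening: 0.0189
```

```bash
python3 st.py
```

```text
21.15 [0.478  0.0338 0.0757] fx,fy -2.8 62.5 r 62.6 phi 3.136 Frad -0.7 Ftan -30.5 Fxyz [  0.6 -30.5  10.9] tz [-5.01  0.01  0.05]
clockwise dir in tool [ 0.916  0.401 -0.014] inward [-0.401  0.916  0.   ] q6 -0.338 open 0.018909431627473768
```

Emit:
{"name": "play_rows", "arguments": {"commands": [1,0.9,0.4,0,0,1,0.9,0.4,0,0,1,0.9,0.4,0,0,1,0,0,0,0,1,0,0,0,0,1,0,0,0,0,1,0,0,0,0,1,0,0,0,0], "squeeze": 45}}

```text
time_s: 21.95
tool_pos: [0.4779, 0.0349, 0.0757]
tcp_rot: [0.549, 0.836, -0.007, 0.005]
force: [0.1, -39.2, 10.0]
opening: 0.0188
```

```bash
python3 st.py; python3 - <<'E'
from h import *
im=robot.capture("wrist");cv2.imwrite("pics/w11.png",im);s=robot.sense();c=campose("wrist",s)
h=cv2.cvtColor(im,cv2.COLOR_BGR2HSV)
th=1.521;ex=np.array([np.cos(th),np.sin(th)]);ey=np.array([-ex[1],ex[0]]);O=np.array([.5406,.0335])+.07*ex
F=lambda u,v,z:(lambda d:(float(round(d@ex*1e3,1)),float(round(d@ey*1e3,1))))(back(c,(u,v),z)[:2]-O)
for n,lo,hi,z in[("orange",(5,150,90),(14,255,255),.064),("blue",(100,90,40),(125,255,255),.066),("brass",(15,100,90),(25,255,255),.05)]:
    k,_,st,ce=cv2.connectedComponentsWithStats(cv2.inRange(h,lo,hi))
    for i in range(1,k):
        if st[i,4]>100:print(n,st[i].tolist(),ce[i].round(1),F(*ce[i],z))
W=lambda x,y,z:[*(O+x/1e3*ex+y/1e3*ey),z/1e3]
for q in((55,45,64),(55,-45,64),(75,45,66),(75,-45,66),(65,0,60),(65,93,53),(-70,0,40)):print(q,proj(c,[W(*q)])[0].round(0))
E
```

```text
21.95 [0.4779 0.0349 0.0757] fx,fy -1.7 62.7 r 62.7 phi 3.119 Frad -1.0 Ftan -39.2 Fxyz [  0.1 -39.2  10. ] tz [-6.22 -0.05  0.06]
clockwise dir in tool [ 0.908  0.418 -0.018] inward [-0.418  0.908  0.   ] q6 -0.332 open 0.018847785425343645
orange [432, 25, 122, 111, 2344] [479.8  75.1] (42.0, 30.5)
orange [569, 112, 55, 35, 979] [600.5 128.6] (48.2, -39.3)
blue [489, 38, 151, 104, 4792] [567.3  89.1] (54.8, -10.4)
blue [608, 41, 32, 38, 473] [630.7  57.5] (79.1, -28.0)
brass [370, 203, 63, 57, 1791] [403.3 228.7] (-46.7, 16.3)
(55, 45, 64) [470.  33.]
(55, -45, 64) [619. 121.]
(75, 45, 66) [498. -13.]
(75, -45, 66) [652.  83.]
(65, 0, 60) [554.  61.]
(65, 93, 53) [387. -30.]
(-70, 0, 40) [402. 262.]
```

```bash
python3 - <<'E'
from h import *
im=cv2.imread("pics/w11.png");s=robot.sense();c=campose("wrist",s)
th=1.521;ex=np.array([np.cos(th),np.sin(th)]);ey=np.array([-ex[1],ex[0]]);O=np.array([.5406,.0335])+.07*ex
# rectify to fixture plane z: 1 px = 1 mm; rows = y from 100 to -100, cols = x -130..120
def rect(z,x0,x1,y0,y1,st=1):
    xs=np.arange(x0,x1,st);ys=np.arange(y0,y1,-st);X,Y=np.meshgrid(xs,ys)
    P=O+X[...,None]/1e3*ex+Y[...,None]/1e3*ey
    uv=proj(c,np.c_[P.reshape(-1,2),np.full(X.size,z)]).reshape(*X.shape,2).astype(np.float32)
    return cv2.remap(im,uv[...,0],uv[...,1],cv2.INTER_LINEAR,borderValue=(0,0,0))
def ch(p):
    b,g,r=map(int,p)
    if r>110 and b<70 and g>95: return "Y"
    if r>110 and b<70:return "O"
    if b>r+25:return "B"
    m=(b+g+r)//3
    return "#" if m<50 else "+" if m<100 else "-" if m<150 else "."
for a in((.064,20,90,62,-62,1),):
    R=rect(*a)
    for k in range(0,R.shape[0],3):print(a[3]-k,"".join(ch(p) for p in R[k]))
print()
R=rect(.05,-115,-10,50,-50)
for k in range(0,R.shape[0],3):print(50-k,"".join(ch(p) for p in R[k]))
E
```

```text
62 ++++++++++++--+++++#######+-----++--------+###########################
59 +++++++++++++++++######+++++++OO++----------##########################
56 ++++++++----------+###+OOOOOOOOOOO------+....-########################
53 +#++++++----------+###+OOOOOOOOOOO------+......#######################
50 ++++++++----------+++#+OOOOOOOOOOY++----++......+#####################
47 ++++++++----------+##++OOOOOOOOOOO-------+........####################
44 +---++++-----------##++OOOOOOOOOOO-------+-........+##################
41 +-----++-------------++OOOOOOOOOOO-------+-..........#################
38 +------------#OOOOO-----------+++---------+...........################
35 +------------#OOOOO-----------+++------.--+-............##############
32 +---------+--#OOOOO------------++------.--+-..........-..#############
29 +---------+++#OOOOO-----------BBBB+----.---+...............###########
26 +---------+++#OOOOO----------BBBBBBBBBBBBBB+-...............##########
23 -+-----------#OOOOO---------BBBBBBBBBBBBBBB+-.................########
20 -----+----+--+OOOOO--------+BBBBBBBBBBBBBBB+-................
[... 5040 characters left out ...]
........................................
-34 ####################+-..#######################-.........................................................
-37 ################.......+#######################-.........................................................
-40 ###############-.......########################..........................................................
-43 ###############.......-########################..........................................................
-46 ##############.......+########################+..........................................................
-49 #############+......##########################-..........................................................
```

The text rectification shows both pads level against the handpiece, and the cam's plateau about 0.1–0.2 rad ahead, so this should be the ramp's crest. Raising the push slowly, total contact well under 200 N.

Emit:
{"name": "play_rows", "arguments": {"commands": [1,0.9,0.4,0,0,1,0,0,0,0,1,0.9,0.4,0,0,1,0,0,0,0,1,0,0,0,0,1,0,0,0,0,1,0,0,0,0,1,0,0,0,0], "squeeze": 45}}

```text
time_s: 22.8
tool_pos: [0.48, 0.0449, 0.0759]
tcp_rot: [0.552, 0.834, 0.0, 0.002]
force: [3.4, -4.5, 6.7]
opening: 0.0188
```

```bash
python3 st.py
```

```text
22.8 [0.48   0.0449 0.0759] fx,fy 8.4 61.1 r 61.7 phi 2.955 Frad -4.2 Ftan -3.8 Fxyz [ 3.4 -4.5  6.7] tz [-0.68 -0.49 -0.02]
clockwise dir in tool [ 0.832  0.554 -0.002] inward [-0.554  0.832  0.005] q6 -0.328 open 0.018810976585107223
```

The load peaked near 40 N and dropped to about 4 N: past the crest and into the dwell. A small nudge further in for margin.

Emit:
{"name": "play_rows", "arguments": {"commands": [1,0.7,0.7,0,0,1,0.7,0.7,0,0,1,0.7,0.7,0,0,1,0.7,0.7,0,0,1,0.7,0.7,0,0,1,0,0,0,0,1,0,0,0,0,1,0,0,0,0]}}

```text
time_s: 23.6
tool_pos: [0.4802, 0.0466, 0.0758]
tcp_rot: [0.551, 0.835, -0.003, 0.003]
force: [-0.5, -17.0, 9.9]
opening: 0.0186
```

```bash
python3 st.py
```

```text
23.6 [0.4802 0.0466 0.0758] fx,fy 10.1 61.0 r 61.8 phi 2.928 Frad -3.1 Ftan -16.7 Fxyz [ -0.5 -17.    9.9] tz [-2.67 -0.   -0.01]
clockwise dir in tool [ 0.815  0.579 -0.008] inward [-0.579  0.815  0.002] q6 -0.318 open 0.018574813182091067
```

Emit:
{"name": "play_rows", "arguments": {"commands": [1,-0.8,-0.6,0,0,1,-0.8,-0.6,0,0,1,-0.8,-0.6,0,0,1,-0.8,-0.6,0,0,1,-0.8,-0.6,0,0,1,0,0,0,0,1,0,0,0,0,1,0,0,0,0]}}

```text
time_s: 24.4
tool_pos: [0.48, 0.0448, 0.0759]
tcp_rot: [0.552, 0.834, 0.0, 0.002]
force: [1.3, -4.0, 7.4]
opening: 0.0188
```

```bash
python3 st.py
```

```text
24.4 [0.48   0.0448 0.0759] fx,fy 8.3 61.1 r 61.6 phi 2.957 Frad -2.0 Ftan -3.7 Fxyz [ 1.3 -4.   7.4] tz [-0.48 -0.18 -0.03]
clockwise dir in tool [ 0.833  0.553 -0.001] inward [-0.553  0.833  0.003] q6 -0.328 open 0.018837173513228136
```

Emit:
{"name": "play_rows", "arguments": {"commands": [1,-0.8,-0.6,0,0,1,-0.8,-0.6,0,0,1,-0.8,-0.6,0,0,1,0,0,0,0,1,0,0,0,0,1,0,0,0,0,1,0,0,0,0,1,0,0,0,0]}}

```text
time_s: 25.2
tool_pos: [0.48, 0.0438, 0.076]
tcp_rot: [0.553, 0.833, 0.002, 0.002]
force: [2.9, 4.4, 7.6]
opening: 0.019
```

```bash
python3 st.py
```

```text
25.2 [0.48   0.0438 0.076 ] fx,fy 7.3 61.1 r 61.5 phi 2.973 Frad -2.1 Ftan 4.8 Fxyz [2.9 4.4 7.6] tz [ 0.85 -0.38  0.  ]
clockwise dir in tool [0.843 0.538 0.002] inward [-0.538  0.843  0.004] q6 -0.334 open 0.01895325085999277
```

```bash
cat > cam.py <<'E'
from h import *
import sys
s=robot.sense();im=robot.capture("wrist");cv2.imwrite(f"pics/{sys.argv[1]}.png",im);c=campose("wrist",s)
th=1.521;ex=np.array([np.cos(th),np.sin(th)]);ey=np.array([-ex[1],ex[0]]);O=np.array([.5406,.0335])+.07*ex
def rect(z,x0,x1,y0,y1,st=1):
    xs=np.arange(x0,x1,st);ys=np.arange(y0,y1,-st);X,Y=np.meshgrid(xs,ys)
    P=O+X[...,None]/1e3*ex+Y[...,None]/1e3*ey
    uv=proj(c,np.c_[P.reshape(-1,2),np.full(X.size,z)]).reshape(*X.shape,2).astype(np.float32)
    return cv2.remap(im,uv[...,0],uv[...,1],cv2.INTER_LINEAR,borderValue=(0,0,0))
def ch(p):
    b,g,r=map(int,p)
    if r>110 and b<80 and g>95: return "Y"
    if r>110 and b<80:return "O"
    if r>b*1.7 and r>60:return "y"
    if b>r+25:return "B"
    m=(b+g+r)//3
    return "#" if m<50 else "+" if m<100 else "-" if m<150 else "."
for a in((.064,20,90,62,-62,1,4),(.05,-90,-10,50,-20,1,2)):
    R=rect(*a[:6])
    for k in range(0,R.shape[0],a[6]):print("%4d"%(a[3]-k),"".join(ch(p) for p in R[k]))
E
python3 cam.py w12
```

```text
62 +++++++++++++--++++yyyyyyyy-.----++--------------#####################
  58 -++++++++++++++++++yyyyyOOOOOOOOOy----+-+..........+##################
  54 ######++-----------+#yyOOOOOOOOOOO+-----+-..........##################
  50 ++++++++-----------++yyOOOOOOOOOOO+------+..........##################
  46 -++-++++-----------yyyyOOOOOOOOOOO-------+...........#####B###########
  42 +++----+-----------O-yyOOOOOOOOOOO-------+-..........#####BBB#########
  38 +++-----------yOOOOO-----------+++--------+............-...BBBB#######
  34 -++-----------yOOOOO-----------+++-----.--+-...........-.........#####
  30 +++---------+-yOOOOO-----------BB------.--+-...........-...........###
  26 +++---------++yOOOOO----------BBBBBBBBBBBBB+...........-.............#
  22 --------------yOOOOO--------+BBBBBBBBBBBBBB+...........-..............
  18 ------------+-yOOOOO--------BBBBBBBBBBBBBBB+...........-..............
  14 ------+-+---+-yOOOOO--------BBBBBBBBBBBBy.-+-..........-..............
  10 -++--+++-+----+yYOOO--------BBBBBBBBBBBBy--+...........-..............
   6 -+++++++---+-.+yOYOO--------+BBBB
[... 3563 characters left out ...]
------------
  -4 ###############################yYYYYYYYYy--....................+----------------
  -6 ##############################-................................+---++#+---------
  -8 ##############################+................................+--++++++--------
 -10 ###############################-...............................+--++++++--------
 -12 ###############################+...............................+-----+----------
 -14 ################################................................................
 -16 ################################................................................
 -18 ################################................................................
```

Emit:
{"name": "play_rows", "arguments": {"commands": [1,0.8,0.6,0,0,1,0.8,0.6,0,0,1,0.8,0.6,0,0,1,0.8,0.6,0,0,1,0.8,0.6,0,0,1,0.8,0.6,0,0,1,0.8,0.6,0,0,1,0,0,0,0]}}

```text
time_s: 26.05
tool_pos: [0.4801, 0.0461, 0.0758]
tcp_rot: [0.551, 0.835, -0.003, 0.002]
force: [0.2, -15.5, 9.4]
opening: 0.0185
```

```bash
python3 st.py
```

```text
26.05 [0.4801 0.0461 0.0758] fx,fy 9.6 61.0 r 61.8 phi 2.936 Frad -3.4 Ftan -15.2 Fxyz [  0.2 -15.5   9.4] tz [-2.35  0.    0.03]
clockwise dir in tool [ 0.82   0.573 -0.007] inward [-0.573  0.82   0.003] q6 -0.32 open 0.018511062267574385
```

Emit:
{"name": "play_rows", "arguments": {"commands": [1,0.8,0.6,0,0,1,0.8,0.6,0,0,1,0.8,0.6,0,0,1,0,0,0,0,1,0,0,0,0,1,0,0,0,0,1,0,0,0,0,1,0,0,0,0]}}

```text
time_s: 26.85
tool_pos: [0.4821, 0.0517, 0.0759]
tcp_rot: [0.552, 0.834, 0.0, 0.002]
force: [1.5, -6.1, 6.9]
opening: 0.0185
```

```bash
python3 st.py
```

```text
26.85 [0.4821 0.0517 0.0759] fx,fy 15.2 59.3 r 61.2 phi 2.841 Frad -3.2 Ftan -5.4 Fxyz [ 1.5 -6.1  6.9] tz [-0.8  -0.23  0.02]
clockwise dir in tool [ 0.764  0.646 -0.001] inward [-0.646  0.764  0.004] q6 -0.314 open 0.018503473420342496
```

Emit:
{"name": "play_rows", "arguments": {"commands": [1,-0.8,-0.7,0,0,1,0,0,0,0,0.6,0,0,0,0,0.2,0,0,0,0,-0.3,0,0,0,0,-0.5,0,0,0,0,-0.5,0,0,-5,0,-0.5,0,0,-15,0]}}

```text
time_s: 27.65
tool_pos: [0.4787, 0.0517, 0.0939]
tcp_rot: [0.552, 0.834, -0.001, -0.002]
force: [0.6, -0.4, 0.0]
opening: 0.0637
```

Emit:
{"name": "play_rows", "arguments": {"commands": [-0.5,0,0,-30,0,-0.5,0,0,-35,0,-0.5,0,0,-35,0,-0.5,0,0,-20,0,-0.5,0,0,0,0,-0.5,0,0,0,0,-0.5,0,0,0,0,-0.5,0,0,0,0]}}

```text
time_s: 28.45
tool_pos: [0.4793, 0.0517, 0.2134]
tcp_rot: [0.553, 0.833, -0.001, -0.001]
force: [-0.4, 0.0, 0.1]
opening: 0.0641
```

```bash
python3 st.py; python3 cam.py w13 | tail -36; python3 - <<'E'
from h import *
s=robot.sense();c=campose("wrist",s);im=cv2.imread("pics/w13.png");h=cv2.cvtColor(im,cv2.COLOR_BGR2HSV)
m=cv2.bitwise_or(cv2.inRange(h,(0,150,60),(4,255,255)),cv2.inRange(h,(175,150,60),(180,255,255)))
k,_,st,ce=cv2.connectedComponentsWithStats(m)
for i in range(1,k):
    if st[i,4]>100:
        X=back(c,ce[i],.089);d=X[:2]-[.5406,.0335];print("handle",st[i],X,np.hypot(*d),np.arctan2(d[1],d[0]))
E
```

```text
28.45 [0.4793 0.0517 0.2134] fx,fy 15.2 62.1 r 63.9 phi 2.852 Frad 0.4 Ftan -0.1 Fxyz [-0.4  0.   0.1] tz [ 0.02 -0.01 -0.01]
clockwise dir in tool [ 0.772  0.636 -0.001] inward [-0.636  0.772 -0.003] q6 -0.316 open 0.06414346850705442
 -58 ................................-BBBBBBBBBBBBBBBBBBBBB-...............
  50 ------------.-OOO-----------+OOOOOOyyyyyyy--------------------------------------
  48 --.--.-.--.-..OOOO---------yOOOOOOOyyyyy#+--.............-.-.--....-------------
  46 --------------.-OOOOO----OOOOOOOOOyyy+++++---------..-------------.-------------
  44 ---------------.-OOOOOOOOOOOOOOOyyy++++#+--------------.-----.--.---------------
  42 --------------..----+OOOOOOOOyyy++++++++----------------------------------------
  40 -------------.---------+++++++++++++++++----------------------------------------
  38 ----------------------+++++++++++++++#+-----------------------------------------
  36 -------------+-------+++++++++++++++++------------------------------------------
  34 ---------------------+++++++++++++++#+------------------------------------------
  32 ---------
[... 1624 characters left out ...]
 ---..++++++++++++++++++++++++#YYYYYYYYYYYYYYYYYYY-------------++++++++++++++++++
  -8 ------+++++++++++++++++++++++YYYYYYYYYYYYYYYYy----------------++++++++++++++++++
 -10 --------+++++++++++++++++++YYYYYYYyYyyY-Y---------------------++++++++++++++++++
 -12 --------.-++++++++++++++---.---------------------------------.++++++++++++++++++
 -14 -----.-......-++++-----....--------.--------.--------.-.---...++++++++++++++++++
 -16 -------------.-....---.------------------------.-.--.....--....-----------------
 -18 --------------------------------------------------------------------------------
handle [312 184  22  25 244] [0.48448967 0.05173428 0.089     ] 0.05899880170769036 2.8273861325857816
```

Emit:
{"name": "play_rows", "arguments": {"commands": [-0.5,0,0,-20,0,-0.5,0,0,-20,0,-0.5,0,0,0,0,-0.5,0,0,0,0,-0.5,0,0,0,0,-0.5,0,0,0,0,-0.5,0,0,0,0,-0.5,0,0,0,0]}}

```text
time_s: 29.3
tool_pos: [0.48, 0.0518, 0.2544]
tcp_rot: [0.553, 0.833, -0.0, -0.0]
force: [-0.2, -0.3, 0.2]
opening: 0.0636
```

```bash
python3 cam.py w14 | head -31; python3 - <<'E'
from h import *
s=robot.sense();c=campose("wrist",s);h=cv2.cvtColor(cv2.imread("pics/w14.png"),cv2.COLOR_BGR2HSV)
m=cv2.bitwise_or(cv2.inRange(h,(0,150,60),(4,255,255)),cv2.inRange(h,(175,150,60),(180,255,255)))
k,_,st,ce=cv2.connectedComponentsWithStats(m)
for i in range(1,k):
    if st[i,4]>80:
        X=back(c,ce[i],.089);d=X[:2]-[.5406,.0335];print("handle",st[i],X,np.arctan2(d[1],d[0]))
a=cv2.imread("pics/scene0.png");b=robot.capture("scene");cv2.imwrite("pics/scene_end.png",b)
for n,(x,y,w,hh),lo,hi in[("yellow",(235,270,35,22),(20,120,90),(35,255,255)),("gcap",(265,292,35,22),(40,60,40),(85,255,255)),("cup",(322,150,40,40),(40,60,40),(85,255,255))]:
    for im in(a,b):
        mm=cv2.inRange(cv2.cvtColor(im[y:y+hh,x:x+w],cv2.COLOR_BGR2HSV),lo,hi);M=cv2.moments(mm,True);print(n,M["m00"],round(M["m10"]/max(M["m00"],1),1),round(M["m01"]/max(M["m00"],1),1))
print("dish diff",np.abs(a[150:185,385:430].astype(int)-b[150:185,385:430]).mean())
E
```

```text
62 ....-+++++++++++-.-----++++++++++++++--------------##########+++++-..-
  58 ....-##+++++++++++---yyyyOOOOOOOOO+++----.........-+#######BBBBBBBBBBB
  54 -.-.+##+----------+yyyyOOOOOOOOOOOy++--+-..........+######BBBBBBBBBBBB
  50 ++++++++-----------++++yOOOOOOOOOOy+----+..........-######BBBBBBBBBBBB
  46 -+++++++-----------+++yyOOOOOOOOOOy+-----..........-######BBBBBBBBBBBB
  42 ----++++-----------OOO#yOOOOOOOOOOO+----+-.........-+#####BBBBBBBBBBBB
  38 ----+#----------+-yOOOOOOOOOOOOO-+++----+-.........-------+BBBBBBBBBB-
  34 ----++----------+-OOOOOO----------++------..........-------------....-
  30 ----+++---------+-yOOOOO----------++----+-..........-------------....-
  26 ----++------------+OOOOO---------+BBBBBBB+..........-------------....-
  22 +-+-++----------+-yOOOOO--------+BBBBBBBB+..........BB+----------....-
  18 -+---+------------yOOOOO+------+BBBBBBBBB+..........BBB--------......-
  14 ------------+---+++OOOOOO------BBBBBBBBBy-..........BBBB--------.....-
  10 ---------++++++++-yOOOOOO------BBBBBBBBBY+..........BBBB--------....--
   6 --------++++++++++#OOOOO+------BB
[... 786 characters left out ...]
BBBBBBBBBBB
 -38 -++++++++----------++++yOOOOOOOOOOOBBBBBBBBBBBBBBBBBBBB###BBBBBBBBBBBB
 -42 .------++----------+--yyOOOOOOOOOOOBBBBBBBBBBBBBBBBBBBB###BBBBBBBBBBBB
 -46 .......++-----------..+yOOOOOOOOOOOBBBBBBBBBBBBBBBBBBBB###BBBBBBBBBBBB
 -50 .......-------------...-OOOOOOOOOO+BBBBBBBBBBBBBBBBBBBB-.+BBBBBBBBBBBB
 -54 ................................+BBBBBBBBBBBBBBBBBBBBBB-..............
 -58 ................................-BBBBBBBBBBBBBBBBBBBBBB...............
handle [312 176  19  21 182] [0.48400241 0.05190839 0.089     ] 2.827134218396922
yellow 62.0 17.3 10.7
yellow 63.0 17.4 10.7
gcap 63.0 16.1 11.8
gcap 62.0 16.1 11.9
cup 447.0 18.4 18.8
cup 84.0 11.5 15.2
dish diff 3.266031746031746
```

```bash
python3 -c "
from bench import robot
print(robot.job_done())"
```

```text
the job is handed in; nothing more can be done
None
```

The handpiece lies across both rests, clamped against the fixed jaws. The crank is in the cam's dwell, the gripper has let go and lifted clear, and I handed the job in at about 29 s. The load at the crest was well above what you gave.

**What I did:** I picked the handpiece up at its middle and set it between the open jaws, about 1–2 mm off centre at most. Then I wound the crank clockwise about 2.2 rad with a 45–50 N grip.

**Load on the handle:**
- **Crest:** it rose to at least 39 N, against the 9–20 N stated. I backed off several times, turned the tool on the free-spinning handle and tried again. When I pushed a little further the load fell to about 4 N. Squeeze and push together were about 140 N at most, below the 200 N damage limit.
- **Dwell:** the handle held in both directions but stuck. It took at least 15 N to move it a little further in, against the stated "under 4 N". I never found out why it was this stiff.

**Last checks:**
- **Crank:** after release the handle did not drift between two readings about 0.8 s apart, at 2.827 rad both times. In the rectified wrist image the follower is about 0.12–0.15 rad into the roughly 0.6 rad dwell.
- **Clamp:** both orange pads stand at x ≈ 55 mm, against the handpiece.
- **Bystanders:** the two caps had not moved, and the dish area looked nearly the same as at the start. The cup check failed: far fewer green pixels showed than at the start, probably because the arm was in the way. The arm never worked close to it.

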